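Close the two hardware tins with their own lids

TASK

Work at the bench is over for the day: close the two open steel tins of washers and dowels, each with the wooden lid of its own size, so that each lid sits fully home and flat on the rim. Leave the tins standing where they are.

Things in the scene. Friction and masses are not known exactly. Their poses are not given: they have to be found in the camera images.
- large_lid: the larger turned wooden lid, lying knob up on the bench. Origin: centre of its underside; z up along its axis; round, so its yaw does not matter. From the underside up: a tapered plug 11 mm deep (diameter 83 mm at the bottom, 93 mm above 7 mm), a flange of 122 mm diameter from 11 to 19 mm, and in its middle an upright straight round knob of 28 mm diameter from 19 to 51 mm, by which it is gripped. Mass roughly 120 g (varies). It belongs on the wider tin
- small_lid: the smaller turned wooden lid, lying knob up on the bench. Origin: centre of its underside; z up along its axis; round, so its yaw does not matter. From the underside up: a tapered plug 11 mm deep (diameter 47 mm at the bottom, 57 mm above 7 mm), a flange of 86 mm diameter from 11 to 19 mm, and in its middle an upright straight round knob of 28 mm diameter from 19 to 51 mm, by which it is gripped. Mass roughly 70 g (varies). It belongs on the narrower tin
- large_tin: the wider, lower open round steel tin, standing loose on the bench, outer diameter 110 mm, height 50 mm, wall 2.5 mm (mouth 105 mm), part filled with steel washers to about 25 mm below the rim; mass about 900 g. Origin: centre of its underside; z up. With its own lid seated (flange flat on the rim) the lid's origin lies 39 mm above the tin's origin, on its axis; the plug has 6 mm of play all round
- small_tin: the narrower, taller open round steel tin, standing loose on the bench, outer diameter 74 mm, height 65 mm, wall 2.5 mm (mouth 69 mm), part filled with wooden dowels to about 25 mm below the rim; mass about 600 g. Origin: centre of its underside; z up. With its own lid seated (flange flat on the rim) the lid's origin lies 54 mm above the tin's origin, on its axis; the plug has 6 mm of play all round
There are look-alikes about, which are no part of the job. What is shaped like the large_tin but turquoise is not meant.

How it is judged (in metres and radians):
At the end, for the whole second after the job is handed in: the larger lid lies on the wider tin and the smaller lid on the narrower tin, each knob up, within 10 mm of the tin's axis, seated to within 4 mm of its full height and level to within 4.5 degrees; tins upright, everything released and at rest (horizontal distance between large_lid and large_tin below 0.01 m and z of large_lid in the frame of large_tin between 0.035 and 0.043 m and angle between each of large_lid, large_tin, small_lid, small_tin's own z axis and vertical below 0.08 rad and linear speed of each of large_lid, large_tin, small_lid, small_tin below 0.02 m/s and horizontal distance between small_lid and small_tin below 0.01 m and z of small_lid in the frame of small_tin between 0.05 and 0.058 m); the robot touches nothing.
It fails at once if a tin is pushed more than 30 mm from where it stood (distance of any of large_tin, small_tin from where it was at the start of the episode above 0.03 m).
It fails at once if a tin is tipped by more than 15 degrees (angle between any of large_tin, small_tin's own z axis and vertical above 0.26 rad).
It also fails if it takes over 53 s, if anything falls off the work surface, if the arm or the gripper's body presses on something with over 40 N, if the wrist force passes 120 N, or if a joint passes its speed limit or range.

ROBOT

A 7-joint arm with a two-finger parallel gripper is mounted at the origin on a cart in front of the work surface, level with it; the furniture and walls round the work are solid. World frame = base frame: x ahead of the robot, y to its left, z up, the work surface at z = 0. Lengths are in m, angles in degrees, forces in N, time in s.
With the tool pointing down it reaches from about 0.425 to 0.825 m from the base axis. Payload 3.6 kg.
Tool frame: the origin (TCP) lies midway between the tips of the shut fingers; the grasp point (between the pads) lies arm.hold_point_z behind it (arm.hold_point_z is the distance from the TCP to the grasp point, in m); z points along the fingers, x is the direction in which the jaws open and shut, and the axes are right-handed (so a half turn about z gives the same grasp; the last joint's range is limited). The gripper opens to 85 mm and grips with 20 to 120 N. Pads are 22 mm wide; open, the fingers measure 114 mm over their backs; the gripper's body (76 mm by 85 mm) begins 54 mm behind the grasp point. The pads swing forward as they close: fully open they stand 13 mm farther back than shut.
Start: joints at [-71.133, 35.231, -0.722, 81.555, 0.464, 63.22, -2.315], TCP at [0.226, 0.609, 0.231] pointing down, gripper open.
Joint ranges: [-178.69, 178.69], [-17.37, 117.87], [-77.05, 75.6], [15.02, 138.74], [-78.02, 258.01], [0.78, 113.62], [-162.83, 162.83]. Speed limits (degrees/s): [159.86, 159.86, 180, 180, 180, 180, 180].

INTERFACE

Orientations are given as [roll, pitch, yaw] about the fixed x, y, z axes, in that order (R = Rz(yaw) Ry(pitch) Rx(roll)).
In Python, from station import arm gives the robot as it stands. The module is installed in compiled form; this text tells all that it offers.
- The arm moves only by the shell command python3 -m creep 'ROWS' [FORCE]. ROWS is JSON, a list of rows, each an object with "xyz": the shift along the tool's x, y, z in m, a list of three; "delta_rot": the turn, a rotation vector about the tool's x, y, z in degrees, a list of three; "gripper": the finger opening in m, from 0 to 0.0854. In form: [{"xyz": [tx, ty, tz], "delta_rot": [wx, wy, wz], "gripper": gripper}, ...]. A call has 1 to 20 rows; each row is the pose to reach, as a shift and turn from the pose measured when the call began, along the tool's axes at that moment; what a row does not reach only later rows make up. A row lasts 1/12 s, in which the tool goes at most 41.7 mm and 7.16 degrees, less where a joint would pass 70% of its speed; a pose out of reach is approached as far as the arm can. A call with a gripper value outside its range is refused whole. The fingers move at their own pace and stop on an object; FORCE is the grip in N (left out, the last holds). Time passes only in rows, so rows that repeat a pose let the fingers close. It gives the time, the measured TCP pose, the force and the opening at its end, in the units of the state.
- arm.get_obs(): the state, without advancing time (a new reading comes with each control period).
- arm.read_camera(name): name is "side" or "top" or "wrist"; returns (picture, depth): 480x640x3 uint8, red, green, blue; 480x640 float32, m along the optical axis (not along the pixel's ray), 0 where there is no reading.
- arm.get_calibration(name): a dict with "K" (3x3 intrinsics, pixels), "rvec" (rotation vector, rad) and "tvec" (3), from world to camera coordinates, as OpenCV has them. Camera axes: x right, y down, z forward; pixel columns grow to the right and rows downward; lengths in m; the calibration is good to about 2 mm. The wrist camera is an equidistant fisheye: a pixel r from the principal point sees the ray r / f radians off the axis. A picture is of the moment at which its call begins: read the wrist's pose just before it. get_calibration takes no time and is no camera call; for the wrist camera it gives the pose at the moment of the call.
- arm.job_done(): hands the job in, once; it reports no verdict.
Trained networks look in the newest picture that a camera, given by its name, has taken for a name from the list of things; names that differ only in an ending like _2 or _b are one class to them, and where a whole thing is asked for, a point or a joint stands for the part that bears it (a point fixed in the world has none). Each returns a list of dicts, best first, with "conf" (0 to 1); they miss things now and then, are a little off and sometimes report something else, mostly with a low value. They report only what shows in the picture. A call takes as long as a camera call. They do not tell look-alikes from the thing itself.
- arm.masks_of(query, camera): "region" (480x640 bool, what is visible of it) and "rect" ([left, top, right, bottom] in pixels, round what is visible of it).
- arm.landmark_of(query, camera): "point" ([row, column] in pixels: a listed point, or the origin of a listed thing).
The state is a dict: "time_s": time; "joints": joint angles; "joint_velocities": joint speeds; "tau": joint torques, N m; "position": TCP position; "ee_rot": TCP orientation; "ft_force": force on the tool from outside, world axes, zero at the start; "torque": the same for the moment, N m; "finger_gap": finger opening in m.
Only numpy, scipy, OpenCV 4.12 (cv2) and the standard library are available. Lean on these libraries where they do the work, as an engineer would, in place of code of your own. Each camera call takes 0.05 s, during which the arm holds its last target.

## Working session

There is one attempt and no reset: what is moved stays moved. The work goes in short steps, Python scripts to look and compute and a shell command to move; the robot and the scene stay as the last step left them, time stands still between calls to the robot, and variables do not carry over. Pictures are saved under pics/ and viewed, and the job is handed in when it is done.

```bash
mkdir -p pics; ls; cat > h.py <<'E'
from station import arm
import numpy as np, cv2
from scipy.spatial.transform import Rotation as R
def save(n,img): cv2.imwrite('pics/'+n+'.png',img[:,:,::-1])
def deproj(name,uv,d,cal=None):
    c=cal or arm.get_calibration(name);K=np.array(c['K']);Rm=R.from_rotvec(np.ravel(c['rvec'])).as_matrix()
    u=np.atleast_2d(uv).astype(float);x=(u[:,0]-K[0,2])/K[0,0];y=(u[:,1]-K[1,2])/K[1,1]
    p=np.stack([x,y,np.ones(len(x))],1)*np.ravel(d)[:,None]
    return (p-np.ravel(c['tvec']))@Rm
E
python3 - <<'E'
from h import *
print(arm.get_obs(), arm.hold_point_z)
for n in ['top','side','wrist']:
    im,d=arm.read_camera(n); save(n+'0',im); np.save('pics/d_'+n,d); print(n,(d>0).mean(), arm.get_calibration(n))
E
```

```text
pics
{'time_s': 0.0, 'joints': array([-71.13436729,  35.28883254,  -0.72264391,  81.6416034 ,
         0.4642951 ,  63.22091693,  -2.31417047]), 'joint_velocities': array([-0.0637027 ,  0.07005608, -0.04377525,  0.03472875,  0.08510042,
        0.04252956, -0.02859215]), 'tau': array([-7.16214308e-04, -4.69209409e+01,  2.59177890e-01, -1.71029842e+01,
        9.97615687e-03,  9.86555329e-03,  1.74190827e-06]), 'position': array([0.22612586, 0.6085717 , 0.23014128]), 'ee_rot': array([1.79997511e+02, 1.48452055e-01, 6.96203326e+01]), 'ft_force': array([ 0.80696087,  0.6453093 , -0.39987436]), 'torque': array([-0.05072526,  0.03246039, -0.02321095]), 'finger_gap': 0.08536615526687578} 0.0187
top 0.9959928385416666 {'K': array([[480.05128765,   0.        , 318.10598351],
       [  0.        , 480.05128765, 233.27131316],
       [  0.        ,   0.        ,   1.        ]]), 'rvec': array([ 2.14882557, -2.14612026,  0.23199141]), 'tvec': array([-0.01484356,  0.5411683 ,  0.78094151])}
side 0.9959114583333334 {'K': array([[464.81693191,   0.        , 320.07893265],
       [  0.        , 464.81693191, 238.47603569],
       [  0.        ,   0.        ,   1.        ]]), 'rvec': array([ 0.23718289, -2.67563424,  1.46608892]), 'tvec': array([0.52033404, 0.09368592, 0.78851124])}
wrist 0.99046875 {'K': array([[371.64829954,   0.        , 328.10618615],
       [  0.        , 371.64829954, 238.10629441],
       [  0.        ,   0.        ,   1.        ]]), 'rvec': array([-2.38097114, -1.65378159, -0.23095346]), 'tvec': array([-0.64880812, -0.0349358 ,  0.38039711])}
```

View pics/top0.png

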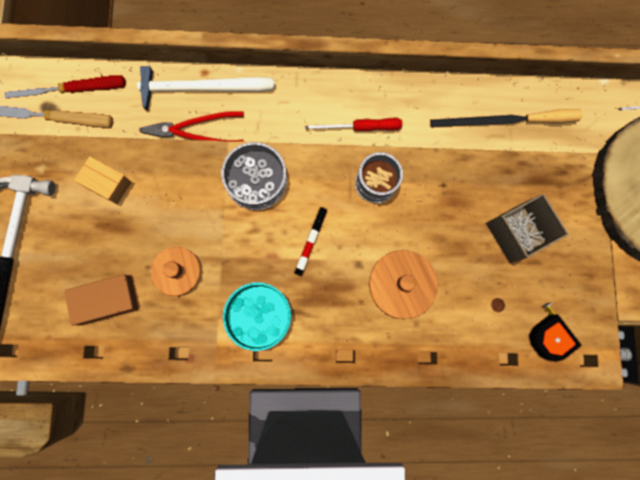

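View pics/side0.png

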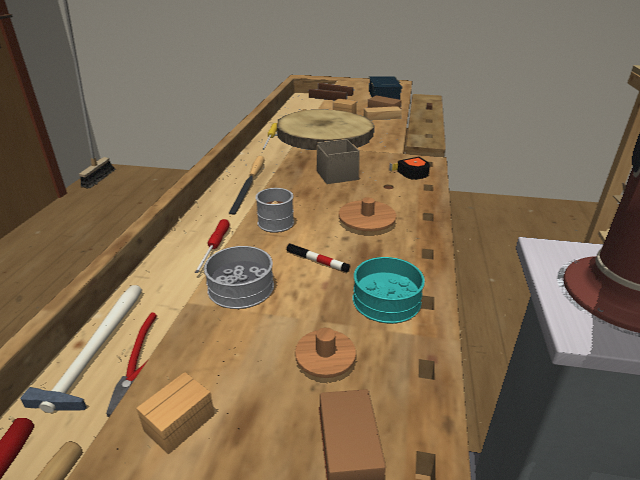

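View pics/wrist0.png

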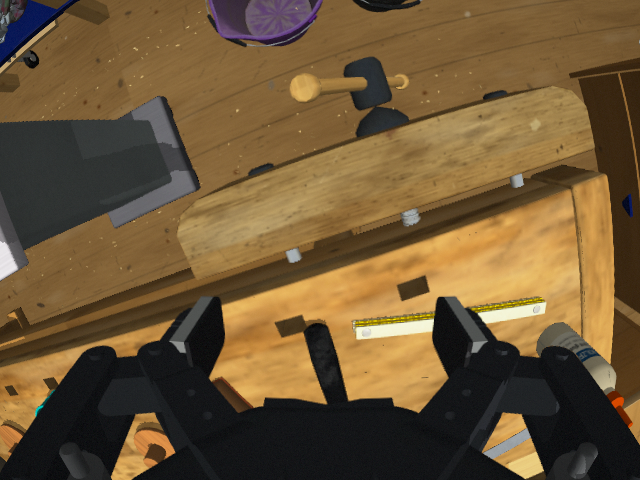

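```bash
python3 - <<'E'
from h import *
for n in ['top','side']:
    im,d=arm.read_camera(n)
    for q in ['large_lid','small_lid','large_tin','small_tin']:
        for m in arm.masks_of(q,n):
            r=m['region'];v,u=np.nonzero(r&(d>0))
            if len(u)==0: continue
            P=deproj(n,np.stack([u,v],1),d[v,u]); zt=np.percentile(P[:,2],98)
            s=np.abs(P[:,2]-zt)<.004; c,rad=cv2.minEnclosingCircle(P[s,:2].astype(np.float32))
            print(n,q,round(m['conf'],2),m['rect'],len(u),im[v,u].mean(0).round(),'ztop',zt.round(4),'med',np.median(P,0).round(3),'topcircle',np.round(c,4),round(rad,4))
E
```

```text
top large_lid 0.85 [367.7, 251.2, 437.9, 318.8] 3687 [216. 135.  66.] ztop 0.0515 med [ 0.455 -0.165  0.019] topcircle [ 0.4567 -0.1664] 0.0138
top small_lid 0.63 [151.5, 250.0, 198.4, 293.8] 1828 [216. 136.  67.] ztop 0.0519 med [0.477 0.23  0.019] topcircle [0.4788 0.2343] 0.0138
top large_tin 0.95 [222.5, 142.4, 284.9, 205.3] 3447 [135. 131. 129.] ztop 0.0515 med [0.651 0.1   0.022] topcircle [0.6481 0.0986] 0.0564
top large_tin 0.63 [219.9, 286.2, 289.0, 354.0] 3666 [ 56. 210. 199.] ztop 0.0513 med [0.399 0.091 0.022] topcircle [0.4006 0.0885] 0.0564
top small_tin 0.78 [355.2, 153.8, 406.6, 203.4] 1840 [137. 112.  88.] ztop 0.0668 med [ 0.645 -0.123  0.039] topcircle [ 0.6448 -0.123 ] 0.0387
top small_tin 0.66 [222.5, 143.0, 284.7, 208.9] 3475 [135. 130. 129.] ztop 0.0516 med [0.651 0.099 0.022] topcircle [0.6482 0.0986] 0.0565
side large_lid 0.98 [341.2, 197.2, 397.4, 232.0] 1441 [155. 108.  70.] ztop 0.0511 med [ 0.455 -0.153  0.02 ] topcircle [ 0.4549 -0.1633] 0.0145
side small_lid 0.66 [295.8, 328.5, 359.1, 378.2] 2441 [157. 109.  71.] ztop 0.0519 med [0.476 0.247 0.02 ] topcircle [0.4784 0.2373] 0.0144
side large_tin 0.66 [202.7, 243.6, 273.5, 309.1] 3595 [102. 102. 103.] ztop 0.0507 med [0.647 0.105 0.025] topcircle [0.6477 0.101 ] 0.0572
side large_tin 0.55 [256.7, 188.6, 293.8, 235.0] 1517 [100.  98.  96.] ztop 0.0656 med [ 0.643 -0.098  0.041] topcircle [ 0.6446 -0.1189] 0.0396
side small_tin 0.63 [256.1, 188.3, 294.7, 233.0] 1565 [100.  98.  95.] ztop 0.0656 med [ 0.642 -0.098  0.041] topcircle [ 0.6446 -0.1189] 0.0396
```

Top and side views agree to about 3 mm. The grey tins are at about (0.648, 0.100) and (0.645, -0.121), and the lid knobs at (0.479, 0.236) and (0.456, -0.165). Heights match the text: 51–52 mm knobs, 50/65 mm rims. The turquoise tin at pixel (257, 317) in the top view is the decoy. I'll take the small lid first.

```bash
cat >> h.py <<'E'
def rel(x,y,z,yaw):
    o=arm.get_obs();Rm=R.from_euler('xyz',o['ee_rot'],degrees=True);T=R.from_euler('xyz',[180,0,yaw],degrees=True)
    print('t',round(o['time_s'],2),'pos',o['position'].round(4),'rot',o['ee_rot'].round(2),'gap',o['finger_gap'].round(4),'F',o['ft_force'].round(1),'v',np.abs(o['joint_velocities']).max().round(1))
    print('xyz',Rm.inv().apply(np.array([x,y,z])-o['position']).round(4),'rot',(Rm.inv()*T).as_rotvec(degrees=True).round(2))
E
python3 -c "
from h import *
rel(.4786,.2357,.16,26.2)"
```

```text
Traceback (most recent call last):
  File "h.py", line 12, in rel
    print('t',round(o['time_s'],2),'pos',o['position'].round(4),'rot',o['ee_rot'].round(2),'gap',o['finger_gap'].round(4),'F',o['ft_force'].round(1),'v',np.abs(o['joint_velocities']).max().round(1))
                                                                                                 ^^^^^^^^^^^^^^^^^^^^^
AttributeError: 'float' object has no attribute 'round'
```

```bash
sed -i "s/o\['finger_gap'\].round(4)/round(o['finger_gap'],4)/" h.py
python3 -c "
from h import *
rel(.4786,.2357,.16,26.2)"
```

```text
t 0.65 pos [0.2264 0.6093 0.2313] rot [-180.      0.     69.62] gap 0.0856 F [ 0.1  0.6 -0.3] v 0.1
xyz [-0.2624  0.3665  0.0713] rot [-0.    0.   43.42]
```

```bash
python3 -m creep '[{"xyz":[-0.02,0.03,0.01],"delta_rot":[0,0,4],"gripper":0.085},{"xyz":[-0.04,0.06,0.02],"delta_rot":[0,0,8],"gripper":0.085},{"xyz":[-0.06,0.09,0.03],"delta_rot":[0,0,12],"gripper":0.085},{"xyz":[-0.08,0.12,0.03],"delta_rot":[0,0,16],"gripper":0.085},{"xyz":[-0.1,0.15,0.03],"delta_rot":[0,0,20],"gripper":0.085},{"xyz":[-0.12,0.18,0.04],"delta_rot":[0,0,24],"gripper":0.085},{"xyz":[-0.14,0.21,0.04],"delta_rot":[0,0,28],"gripper":0.085},{"xyz":[-0.17,0.24,0.05],"delta_rot":[0,0,32],"gripper":0.085},{"xyz":[-0.2,0.27,0.06],"delta_rot":[0,0,36],"gripper":0.085},{"xyz":[-0.22,0.3,0.06],"delta_rot":[0,0,40],"gripper":0.085},{"xyz":[-0.24,0.33,0.07],"delta_rot":[0,0,43.4],"gripper":0.085},{"xyz":[-0.255,0.355,0.071],"delta_rot":[0,0,43.4],"gripper":0.085},{"xyz":[-0.262,0.366,0.071],"delta_rot":[0,0,43.4],"gripper":0.085},{"xyz":[-0.262,0.366,0.071],"delta_rot":[0,0,43.4],"gripper":0.085},{"xyz":[-0.262,0.366,0.071],"delta_rot":[0,0,43.4],"gripper":0.085},{"xyz":[-0.262,0.366,0.071],"delta_rot":[0,0,43.4],"gripper":0.085}]' 40
python3 - <<'E'
from h import *
c=arm.get_calibration('wrist'); im,d=arm.read_camera('wrist'); save('w1',im)
K=np.array(c['K']);Rm=R.from_rotvec(np.ravel(c['rvec'])).as_matrix()
for q in ['small_lid','large_lid']:
  for m in arm.masks_of(q,'wrist'):
    v,u=np.nonzero(m['region']&(d>0))
    if len(u)==0: continue
    a=(u-K[0,2])/K[0,0];b=(v-K[1,2])/K[1,1];th=np.hypot(a,b);s=np.tan(th)/np.maximum(th,1e-9)
    P=(np.stack([a*s,b*s,np.ones(len(a))],1)*d[v,u][:,None]-np.ravel(c['tvec']))@Rm
    zt=np.percentile(P[:,2],98);k=np.abs(P[:,2]-zt)<.004;cc,r=cv2.minEnclosingCircle(P[k,:2].astype(np.float32))
    k2=np.abs(P[:,2]-.019)<.002;c2,r2=cv2.minEnclosingCircle(P[k2,:2].astype(np.float32))
    print(q,m['conf'],m['rect'],zt,cc,r,'flange',c2,r2)
rel(.4786,.2357,.022,26.2)
E
```

```text
time_s: 1.98
position: [0.4768, 0.2389, 0.1604]
ee_rot: [-179.9, 0.0, 26.4]
ft_force: [-0.7, 1.4, 0.7]
finger_gap: 0.085
small_lid 0.56 [276.5, 175.5, 381.4, 281.6] 0.05160047113577546 (0.47880804538726807, 0.2375185638666153) 0.014095158316195011 flange (0.4791228473186493, 0.23729370534420013) 0.04335803538560867
large_lid 0.67 [140.6, 451.9, 168.5, 471.7] 0.020603974734258797 (0.41350996494293213, -0.14287078380584717) 0.03679737076163292 flange (0.41350996494293213, -0.14287078380584717) 0.03679737076163292
t 2.13 pos [0.477  0.2385 0.1604] rot [-179.92    0.     26.45] gap 0.0849 F [ 0.3 -0.7  0.3] v 0.7
xyz [0.0002 0.0034 0.1384] rot [-0.08  0.    0.25]
```

View pics/w1.png

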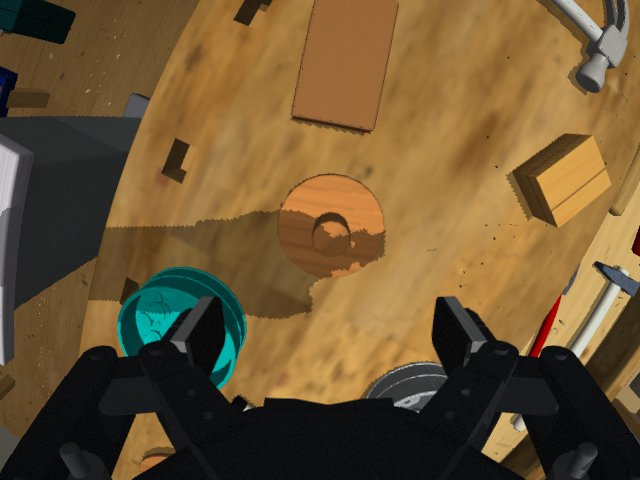

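The wrist view shows the small lid at about (331, 228), between the jaws; it measures (0.479, 0.237), in agreement with the other views. Descending and gripping.

```bash
python3 -m creep '[{"xyz":[0.001,0.002,0.03],"delta_rot":[0,0,0],"gripper":0.085},{"xyz":[0.001,0.002,0.06],"delta_rot":[0,0,0],"gripper":0.085},{"xyz":[0.001,0.002,0.09],"delta_rot":[0,0,0],"gripper":0.085},{"xyz":[0.001,0.002,0.11],"delta_rot":[0,0,0],"gripper":0.085},{"xyz":[0.001,0.002,0.125],"delta_rot":[0,0,0],"gripper":0.085},{"xyz":[0.001,0.002,0.133],"delta_rot":[0,0,0],"gripper":0.085},{"xyz":[0.001,0.002,0.137],"delta_rot":[0,0,0],"gripper":0.085},{"xyz":[0.001,0.002,0.137],"delta_rot":[0,0,0],"gripper":0.06},{"xyz":[0.001,0.002,0.137],"delta_rot":[0,0,0],"gripper":0.04},{"xyz":[0.001,0.002,0.137],"delta_rot":[0,0,0],"gripper":0.02},{"xyz":[0.001,0.002,0.137],"delta_rot":[0,0,0],"gripper":0.02},{"xyz":[0.001,0.002,0.137],"delta_rot":[0,0,0],"gripper":0.02},{"xyz":[0.001,0.002,0.137],"delta_rot":[0,0,0],"gripper":0.02},{"xyz":[0.001,0.002,0.137],"delta_rot":[0,0,0],"gripper":0.02},{"xyz":[0.001,0.002,0.137],"delta_rot":[0,0,0],"gripper":0.02}]' 40
python3 -c "
from h import *
rel(.479,.237,.15,26.2)"
```

```text
time_s: 3.38
position: [0.4793, 0.2377, 0.0244]
ee_rot: [-179.9, -0.1, 26.4]
ft_force: [-0.2, 0.2, 5.6]
finger_gap: 0.0265
t 3.38 pos [0.4793 0.2377 0.0244] rot [-1.7991e+02 -1.0000e-01  2.6450e+01] gap 0.0265 F [-0.2  0.2  5.6] v 0.1
xyz [-0.0004  0.0002 -0.1256] rot [-0.09 -0.1   0.25]
```

```bash
python3 -m creep '[{"xyz":[0,0,-0.015],"delta_rot":[0,0,0],"gripper":0.02},{"xyz":[0,0,-0.035],"delta_rot":[0,0,0],"gripper":0.02},{"xyz":[0,0,-0.06],"delta_rot":[0,0,0],"gripper":0.02},{"xyz":[0,0,-0.085],"delta_rot":[0,0,0],"gripper":0.02},{"xyz":[0,0,-0.11],"delta_rot":[0,0,0],"gripper":0.02},{"xyz":[0,0,-0.135],"delta_rot":[0,0,0],"gripper":0.02},{"xyz":[0,0,-0.15],"delta_rot":[0,0,0],"gripper":0.02},{"xyz":[0,0,-0.15],"delta_rot":[0,0,0],"gripper":0.02},{"xyz":[0,0,-0.15],"delta_rot":[0,0,0],"gripper":0.02}]'
python3 - <<'E'
from h import *
im,d=arm.read_camera('wrist'); save('w2',im)
rel(.6447,-.1205,.16,-10.6)
E
```

```text
time_s: 4.13
position: [0.4791, 0.2374, 0.1747]
ee_rot: [-179.9, -0.2, 26.5]
ft_force: [-0.6, 0.4, -0.4]
finger_gap: 0.0266
t 4.18 pos [0.4784 0.237  0.1736] rot [-1.7991e+02 -1.0000e-02  2.6450e+01] gap 0.0265 F [-0.3  0.6 -2. ] v 1.3
xyz [-0.0104  0.3942  0.0129] rot [-9.000e-02  2.000e-02  3.705e+01]
```

View pics/w2.png

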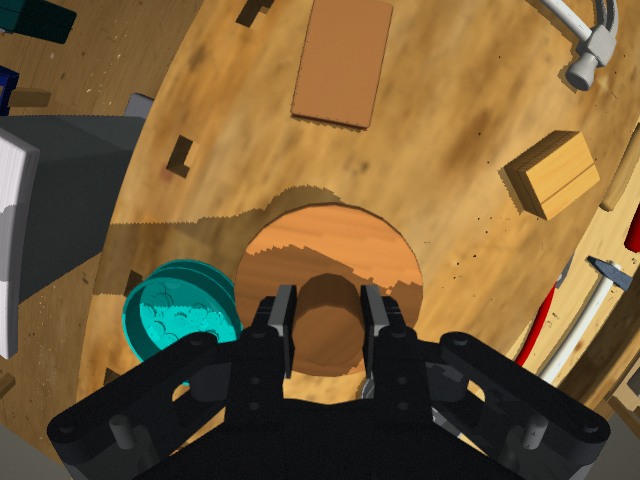

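The small lid is held by its knob at (330, 300) and looks level. Carrying it to the small tin.

```bash
python3 -m creep '[{"xyz":[0,0.015,0],"delta_rot":[0,0,2],"gripper":0.02},{"xyz":[-0.001,0.04,0],"delta_rot":[0,0,4],"gripper":0.02},{"xyz":[-0.002,0.065,0],"delta_rot":[0,0,6],"gripper":0.02},{"xyz":[-0.002,0.09,0],"delta_rot":[0,0,9],"gripper":0.02},{"xyz":[-0.003,0.12,0],"delta_rot":[0,0,12],"gripper":0.02},{"xyz":[-0.004,0.15,0],"delta_rot":[0,0,15],"gripper":0.02},{"xyz":[-0.005,0.18,0],"delta_rot":[0,0,18],"gripper":0.02},{"xyz":[-0.006,0.21,0],"delta_rot":[0,0,21],"gripper":0.02},{"xyz":[-0.007,0.24,0],"delta_rot":[0,0,24],"gripper":0.02},{"xyz":[-0.008,0.27,0],"delta_rot":[0,0,27],"gripper":0.02},{"xyz":[-0.009,0.3,0],"delta_rot":[0,0,30],"gripper":0.02},{"xyz":[-0.01,0.33,0.002],"delta_rot":[0,0,33],"gripper":0.02},{"xyz":[-0.01,0.355,0.005],"delta_rot":[0,0,35],"gripper":0.02},{"xyz":[-0.01,0.375,0.01],"delta_rot":[0,0,37],"gripper":0.02},{"xyz":[-0.01,0.388,0.013],"delta_rot":[0,0,37],"gripper":0.02},{"xyz":[-0.0104,0.394,0.013],"delta_rot":[0,0,37],"gripper":0.02},{"xyz":[-0.0104,0.394,0.013],"delta_rot":[0,0,37],"gripper":0.02},{"xyz":[-0.0104,0.394,0.013],"delta_rot":[0,0,37],"gripper":0.02},{"xyz":[-0.0104,0.394,0.013],"delta_rot":[0,0,37],"gripper":0.02}]'
python3 - <<'E'
from h import *
im,d=arm.read_camera('side'); save('s3',im)
im2,d2=arm.read_camera('top'); save('t3',im2)
# lid flange & tin rim from both cams by depth geometry
for n,dd in (('side',d),('top',d2)):
    v,u=np.nonzero(dd>0);P=deproj(n,np.stack([u,v],1),dd[v,u])
    near=np.hypot(P[:,0]-.645,P[:,1]+.121)<.06
    for lo,hi,nm in ((.140,.162,'flange'),(.0,.064,'tinwall')):
        k=near&(P[:,2]>lo)&(P[:,2]<hi); Q=P[k]
        if nm=='tinwall': Q=Q[np.hypot(Q[:,0]-.645,Q[:,1]+.121)<.05]; Q=Q[Q[:,2]>.02]
        if len(Q)>10:
            A=np.c_[2*Q[:,:2],np.ones(len(Q))]; s=np.linalg.lstsq(A,(Q[:,:2]**2).sum(1),rcond=None)[0]
            print(n,nm,len(Q),'fit',s[:2].round(4),np.sqrt(s[2]+s[:2]@s[:2]).round(4),'z',Q[:,2].min().round(3),Q[:,2].max().round(3),'bbox',Q.min(0).round(4),Q.max(0).round(4))
rel(.6447,-.1205,.16,-10.6)
E
```

```text
time_s: 5.77
position: [0.6444, -0.1183, 0.1598]
ee_rot: [-179.8, 0.1, -10.4]
ft_force: [0.8, 0.7, -0.7]
finger_gap: 0.0264
side flange 589 fit [ 0.6411 -0.1131] 0.0312 z 0.14 0.162 bbox [ 0.6001 -0.1532  0.1401] [ 0.685  -0.0748  0.1619]
side tinwall 1056 fit [ 0.6442 -0.1196] 0.0354 z 0.02 0.064 bbox [ 0.6067 -0.1589  0.02  ] [ 0.6814 -0.0809  0.064 ]
t 5.87 pos [ 0.6446 -0.1184  0.1602] rot [-1.7985e+02  5.0000e-02 -1.0410e+01] gap 0.0268 F [-0.9 -0.1 -0.7] v 0.4
xyz [0.0005 0.002  0.0002] rot [-0.15  0.05  0.19]
```

View pics/s3.png

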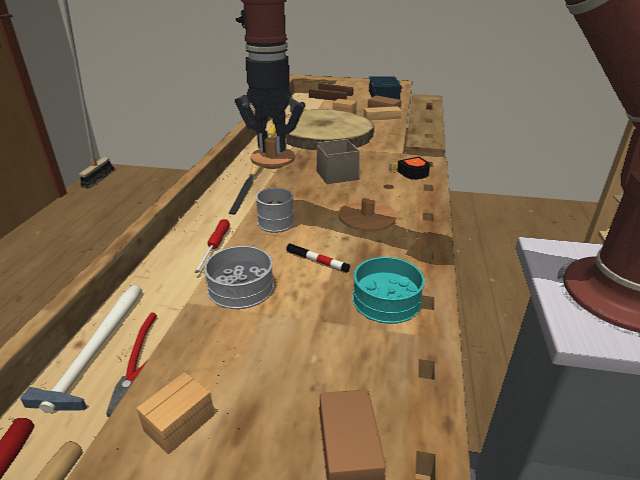

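View pics/t3.png

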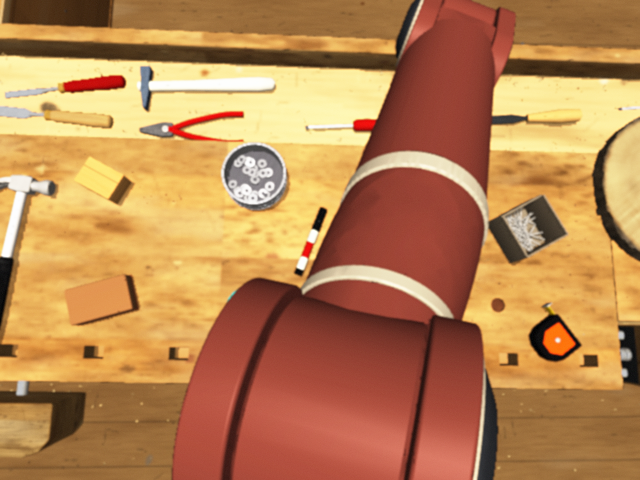

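```bash
python3 -m creep '[{"xyz":[0,0.001,0.015],"delta_rot":[-0.1,0,0],"gripper":0.02},{"xyz":[0.0,0.002,0.03],"delta_rot":[-0.15,0,0],"gripper":0.02},{"xyz":[0.0,0.002,0.045],"delta_rot":[-0.15,0,0],"gripper":0.02},{"xyz":[0.0,0.002,0.057],"delta_rot":[-0.15,0,0],"gripper":0.02},{"xyz":[0.0,0.002,0.063],"delta_rot":[-0.15,0,0],"gripper":0.02},{"xyz":[0.0,0.002,0.064],"delta_rot":[-0.15,0,0],"gripper":0.02},{"xyz":[0.0,0.002,0.064],"delta_rot":[-0.15,0,0],"gripper":0.02},{"xyz":[0.0,0.002,0.064],"delta_rot":[-0.15,0,0],"gripper":0.02}]'
python3 - <<'E'
from h import *
im,d=arm.read_camera('side'); save('s4',cv2.resize(im[130:250,220:350],None,fx=5,fy=4.6,interpolation=cv2.INTER_CUBIC))
c=arm.get_calibration('wrist');im2,d2=arm.read_camera('wrist'); save('w4',im2)
v,u=np.nonzero(d>0);P=deproj('side',np.stack([u,v],1),d[v,u])
near=np.hypot(P[:,0]-.645,P[:,1]+.12)<.055
for z in np.arange(.02,.1,.004):
    Q=P[near&(abs(P[:,2]-z)<.002)]
    if len(Q): print(z.round(3),len(Q),'x',Q[:,0].min().round(4),Q[:,0].max().round(4),((Q[:,0].min()+Q[:,0].max())/2).round(4),'ymax',Q[:,1].max().round(4))
rel(.6446,-.1203,.0784,-10.6)
E
```

```text
time_s: 6.53
position: [0.6449, -0.1203, 0.0972]
ee_rot: [-180.0, -0.0, -10.4]
ft_force: [0.7, 0.5, -0.1]
finger_gap: 0.026
0.02 53 x 0.6081 0.6783 0.6432 ymax -0.0832
0.024 66 x 0.608 0.6768 0.6424 ymax -0.0836
0.028 47 x 0.6081 0.6803 0.6442 ymax -0.0834
0.032 75 x 0.6068 0.6813 0.6441 ymax -0.0818
0.036 109 x 0.6083 0.6753 0.6418 ymax -0.082
0.04 109 x 0.6077 0.6802 0.644 ymax -0.0823
0.044 104 x 0.6073 0.6793 0.6433 ymax -0.0825
0.048 87 x 0.6081 0.6788 0.6434 ymax -0.083
0.052 87 x 0.6078 0.6795 0.6437 ymax -0.0825
0.056 68 x 0.6074 0.6789 0.6431 ymax -0.081
0.06 65 x 0.6078 0.6795 0.6437 ymax -0.0826
0.064 98 x 0.6062 0.6822 0.6442 ymax -0.0806
0.068 7 x 0.6085 0.6772 0.6429 ymax -0.0848
0.072 2 x 0.6433 0.6459 0.6446 ymax -0.099
0.076 5 x 0.6262 0.6404 0.6333 ymax -0.0963
0.084 27 x 0.6027 0.6803 0.6415 ymax -0.0789
0.088 74 x 0.6005 0.6844 0.6424 ymax -0.076
0.092 450 x 0.6008 0.6849 0.6428 ymax -0.0774
0.096 25 x 0.6122 0.6611 0.6366 ymax -0.094
t 6.63 pos [ 0.6449 -0.1204  0.0973] rot [ 1.80e+02 -7.00e-02 -1.04e+01] gap 0.0266 F [-0.2 -0.4 -0.9] v 0.1
xyz [-0.0003 -0.0001  0.0189] rot [ 0.   -0.07  0.2 ]
```

View pics/s4.png

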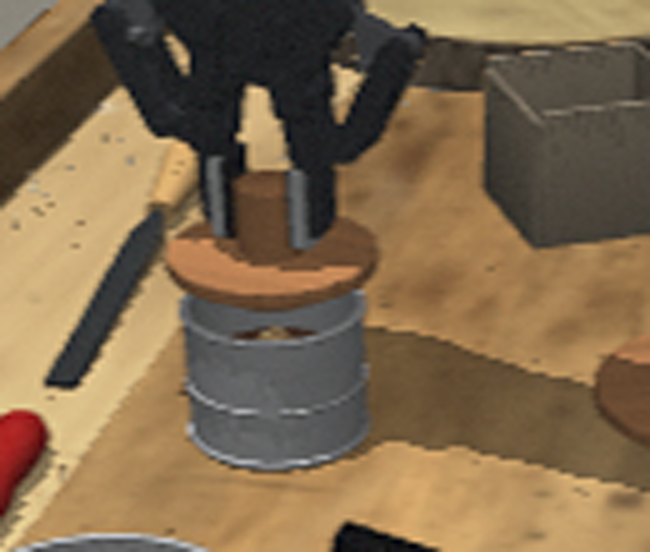

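View pics/w4.png

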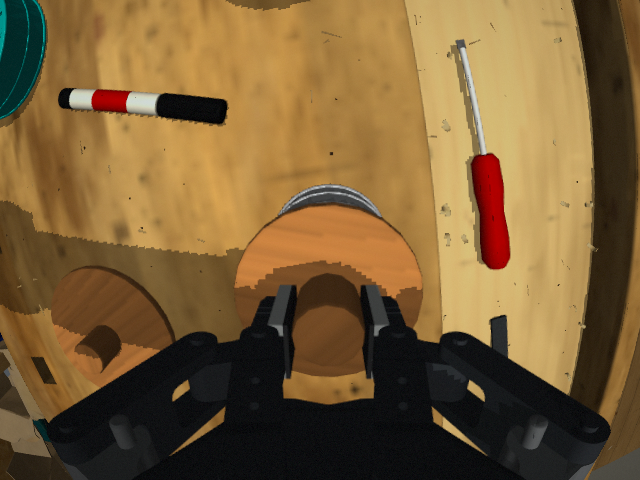

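The side crop shows the lid level and centred over the small tin (flange centre 270, tin centre 275 in the crop). Measured offset is about 1 mm. Lowering.

```bash
python3 -m creep '[{"xyz":[0.0005,-0.001,0.004],"delta_rot":[0,0,0],"gripper":0.02},{"xyz":[0.0005,-0.001,0.008],"delta_rot":[0,0,0],"gripper":0.02},{"xyz":[0.0005,-0.001,0.012],"delta_rot":[0,0,0],"gripper":0.02},{"xyz":[0.0005,-0.001,0.015],"delta_rot":[0,0,0],"gripper":0.02},{"xyz":[0.0005,-0.001,0.017],"delta_rot":[0,0,0],"gripper":0.02},{"xyz":[0.0005,-0.001,0.0185],"delta_rot":[0,0,0],"gripper":0.02},{"xyz":[0.0005,-0.001,0.0185],"delta_rot":[0,0,0],"gripper":0.02},{"xyz":[0.0005,-0.001,0.0185],"delta_rot":[0,0,0],"gripper":0.02}]'
```

```text
time_s: 7.3
position: [0.6457, -0.1196, 0.0788]
ee_rot: [180.0, -0.1, -10.4]
ft_force: [1.8, 0.1, -1.6]
finger_gap: 0.0268
```

```bash
python3 -m creep '[{"xyz":[0,0,0.001],"delta_rot":[0,0,0],"gripper":0.02},{"xyz":[0,0,0.0015],"delta_rot":[0,0,0],"gripper":0.02},{"xyz":[0,0,0.0015],"delta_rot":[0,0,0],"gripper":0.02}]'
```

```text
time_s: 7.55
position: [0.6459, -0.1197, 0.0784]
ee_rot: [-180.0, -0.1, -10.4]
ft_force: [-1.0, -0.2, 4.8]
finger_gap: 0.026
```

Contact at the expected seated height (TCP z 0.0784, +5 N). Opening and rising.

```bash
python3 -m creep '[{"xyz":[0,0,0],"delta_rot":[0,0,0],"gripper":0.035},{"xyz":[0,0,0],"delta_rot":[0,0,0],"gripper":0.05},{"xyz":[0,0,0],"delta_rot":[0,0,0],"gripper":0.07},{"xyz":[0,0,0],"delta_rot":[0,0,0],"gripper":0.085},{"xyz":[0,0,-0.01],"delta_rot":[0,0,0],"gripper":0.085},{"xyz":[0,0,-0.03],"delta_rot":[0,0,0],"gripper":0.085},{"xyz":[0,0,-0.06],"delta_rot":[0,0,0],"gripper":0.085},{"xyz":[0,0,-0.085],"delta_rot":[0,0,0],"gripper":0.085},{"xyz":[0,0,-0.085],"delta_rot":[0,0,0],"gripper":0.085},{"xyz":[0,0,-0.085],"delta_rot":[0,0,0],"gripper":0.085}]'
python3 - <<'E'
from h import *
im,d=arm.read_camera('side'); save('s5',cv2.resize(im[130:250,220:350],None,fx=5,fy=4.6,interpolation=cv2.INTER_CUBIC))
v,u=np.nonzero(d>0);P=deproj('side',np.stack([u,v],1),d[v,u])
near=np.hypot(P[:,0]-.645,P[:,1]+.12)<.055
Q=P[near&(P[:,2]>.068)&(P[:,2]<.078)];A=np.c_[Q[:,:2],np.ones(len(Q))];print('flange plane',np.linalg.lstsq(A,Q[:,2],rcond=None)[0],np.median(Q[:,2]))
for z in np.arange(.03,.12,.006):
    Q=P[near&(abs(P[:,2]-z)<.003)]
    if len(Q): print(z.round(3),len(Q),'x',Q[:,0].min().round(4),Q[:,0].max().round(4),((Q[:,0].min()+Q[:,0].max())/2).round(4),'ymax',Q[:,1].max().round(4))
rel(.4555,-.1645,.15,-19.8)
E
```

```text
time_s: 8.38
position: [0.647, -0.1202, 0.1661]
ee_rot: [-180.0, -0.4, -10.4]
ft_force: [-0.5, -0.4, -0.3]
finger_gap: 0.0851
flange plane [ 0.0078473  -0.01593093  0.06633951] 0.07329809473209993
0.03 100 x 0.607 0.6811 0.6441 ymax -0.0817
0.036 85 x 0.6072 0.6754 0.6413 ymax -0.0833
0.042 94 x 0.6084 0.6797 0.6441 ymax -0.0827
0.048 88 x 0.6078 0.679 0.6434 ymax -0.0828
0.054 97 x 0.6079 0.6778 0.6429 ymax -0.0821
0.06 72 x 0.6083 0.6764 0.6424 ymax -0.0833
0.066 60 x 0.6031 0.681 0.642 ymax -0.0776
0.072 550 x 0.602 0.6876 0.6448 ymax -0.0769
0.078 42 x 0.6196 0.6585 0.6391 ymax -0.0823
0.084 35 x 0.6302 0.6544 0.6423 ymax -0.1049
0.09 36 x 0.6301 0.6573 0.6437 ymax -0.1044
0.096 41 x 0.6307 0.6568 0.6438 ymax -0.106
0.102 51 x 0.6306 0.6565 0.6436 ymax -0.1058
0.108 42 x 0.6332 0.6565 0.6449 ymax -0.105
t 8.43 pos [ 0.6458 -0.1196  0.1643] rot [-179.97   -0.18  -10.41] gap 0.0851 F [ 0.2 -0.8 -0.5] v 1.7
xyz [-0.1791  0.0785  0.0137] rot [-0.04 -0.17  9.39]
```

View pics/s5.png

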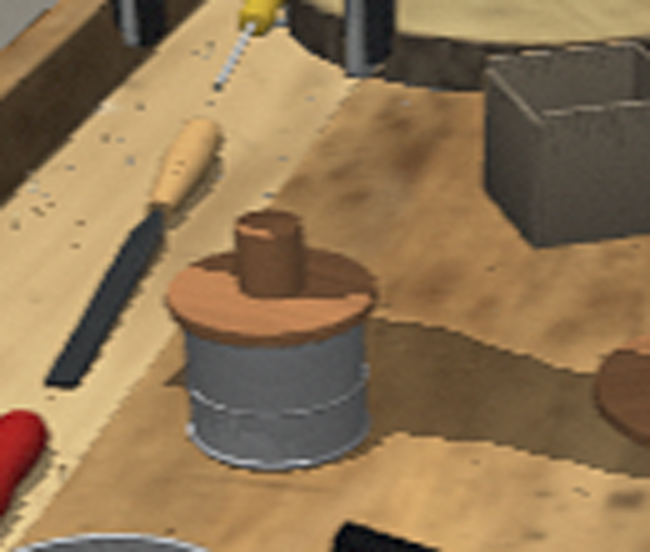

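The small lid is flat on its tin: flange top at z = 0.0733 (expected 0.073), slope under 1°, about 1 mm off axis. On to the large lid.

```bash
python3 -m creep '[{"xyz":[-0.02,0.008,0],"delta_rot":[0,0,1],"gripper":0.085},{"xyz":[-0.045,0.02,0],"delta_rot":[0,0,2],"gripper":0.085},{"xyz":[-0.075,0.033,0],"delta_rot":[0,0,4],"gripper":0.085},{"xyz":[-0.105,0.046,0],"delta_rot":[0,0,6],"gripper":0.085},{"xyz":[-0.135,0.06,0.005],"delta_rot":[0,0,8],"gripper":0.085},{"xyz":[-0.16,0.07,0.01],"delta_rot":[0,0,9.4],"gripper":0.085},{"xyz":[-0.173,0.076,0.0135],"delta_rot":[0,0,9.4],"gripper":0.085},{"xyz":[-0.179,0.0785,0.0137],"delta_rot":[0,0,9.4],"gripper":0.085},{"xyz":[-0.179,0.0785,0.0137],"delta_rot":[0,0,9.4],"gripper":0.085},{"xyz":[-0.179,0.0785,0.0137],"delta_rot":[0,0,9.4],"gripper":0.085},{"xyz":[-0.179,0.0785,0.0137],"delta_rot":[0,0,9.4],"gripper":0.085}]'
cat >> h.py <<'E'
def wlid(name,fl,png):
    c=arm.get_calibration('wrist'); im,d=arm.read_camera('wrist'); save(png,im)
    K=np.array(c['K']);Rm=R.from_rotvec(np.ravel(c['rvec'])).as_matrix()
    for m in arm.masks_of(name,'wrist'):
        v,u=np.nonzero(m['region']&(d>0))
        if len(u)==0: continue
        a=(u-K[0,2])/K[0,0];b=(v-K[1,2])/K[1,1];th=np.hypot(a,b);s=np.tan(th)/np.maximum(th,1e-9)
        P=(np.stack([a*s,b*s,np.ones(len(a))],1)*d[v,u][:,None]-np.ravel(c['tvec']))@Rm
        zt=np.percentile(P[:,2],98)
        for nm,z in (('top',zt),('fl',fl)):
            k=np.abs(P[:,2]-z)<.003
            if k.sum()>5: print(m['conf'],m['rect'],nm,z,cv2.minEnclosingCircle(P[k,:2].astype(np.float32)))
E
python3 - <<'E'
from h import *
wlid('large_lid',.019,'w6')
rel(.4555,-.1645,.0235,-19.8)
E
```

```text
time_s: 9.35
position: [0.4573, -0.1641, 0.15]
ee_rot: [-179.9, -0.3, -19.7]
ft_force: [0.5, 0.4, -0.6]
finger_gap: 0.0849
0.93 [249.2, 148.9, 408.5, 300.7] top 0.0512062283334575 ((0.45666125416755676, -0.16341663897037506), 0.014179832302033901)
0.93 [249.2, 148.9, 408.5, 300.7] fl 0.019 ((0.456748366355896, -0.1639072448015213), 0.06120799854397774)
t 9.45 pos [ 0.4571 -0.1641  0.15  ] rot [-179.94   -0.23  -19.7 ] gap 0.085 F [-1.  -0.4  0.3] v 0.5
xyz [-0.0018  0.001   0.1265] rot [-0.06 -0.23  0.1 ]
```

View pics/w6.png

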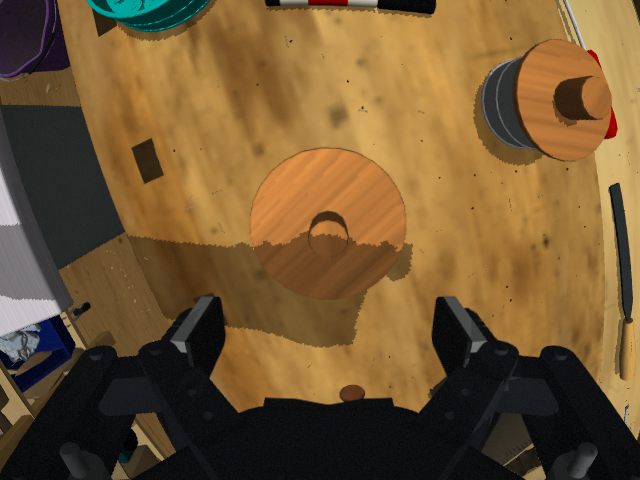

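The wrist view has the lid at (328, 225), measured (0.4567, -0.1637), within 1 mm of under the TCP. Descending and gripping.

```bash
python3 -m creep '[{"xyz":[0,0,0.02],"delta_rot":[0,-0.1,0],"gripper":0.085},{"xyz":[0,0,0.05],"delta_rot":[0,-0.2,0],"gripper":0.085},{"xyz":[0,0,0.08],"delta_rot":[0,-0.2,0],"gripper":0.085},{"xyz":[0,0,0.1],"delta_rot":[0,-0.2,0],"gripper":0.085},{"xyz":[0,0,0.115],"delta_rot":[0,-0.2,0],"gripper":0.085},{"xyz":[0,0,0.123],"delta_rot":[0,-0.2,0],"gripper":0.085},{"xyz":[0,0,0.126],"delta_rot":[0,-0.2,0],"gripper":0.085},{"xyz":[0,0,0.126],"delta_rot":[0,-0.2,0],"gripper":0.06},{"xyz":[0,0,0.126],"delta_rot":[0,-0.2,0],"gripper":0.04},{"xyz":[0,0,0.126],"delta_rot":[0,-0.2,0],"gripper":0.02},{"xyz":[0,0,0.126],"delta_rot":[0,-0.2,0],"gripper":0.02},{"xyz":[0,0,0.126],"delta_rot":[0,-0.2,0],"gripper":0.02},{"xyz":[0,0,0.126],"delta_rot":[0,-0.2,0],"gripper":0.02},{"xyz":[0,0,0.126],"delta_rot":[0,-0.2,0],"gripper":0.02}]' 50
python3 -m creep '[{"xyz":[0,0,0],"delta_rot":[0,0,0],"gripper":0.02},{"xyz":[0,0,-0.01],"delta_rot":[0,0,0],"gripper":0.02},{"xyz":[0,0,-0.03],"delta_rot":[0,0,0],"gripper":0.02},{"xyz":[0,0,-0.055],"delta_rot":[0,0,0],"gripper":0.02},{"xyz":[0,0,-0.08],"delta_rot":[0,0,0],"gripper":0.02},{"xyz":[0,0,-0.105],"delta_rot":[0,0,0],"gripper":0.02},{"xyz":[0,0,-0.13],"delta_rot":[0,0,0],"gripper":0.02},{"xyz":[0,0,-0.14],"delta_rot":[0,0,0],"gripper":0.02},{"xyz":[0,0,-0.14],"delta_rot":[0,0,0],"gripper":0.02},{"xyz":[0,0,-0.14],"delta_rot":[0,0,0],"gripper":0.02}]'
python3 - <<'E'
from h import *
wlid('large_lid',.16,'w7')
rel(.648,.100,.145,8.8)
E
```

```text
time_s: 10.62
position: [0.4581, -0.1643, 0.025]
ee_rot: [-179.9, -0.1, -19.7]
ft_force: [-0.2, 1.3, 5.4]
finger_gap: 0.0264
time_s: 11.45
position: [0.4577, -0.1641, 0.1655]
ee_rot: [-179.9, -0.2, -19.7]
ft_force: [0.4, 0.8, -1.4]
finger_gap: 0.0265
0.82 [198.4, 156.1, 461.3, 402.6] top 0.1918382001573565 ((0.45085608959198, -0.15958642959594727), 0.020684238523244858)
0.82 [198.4, 156.1, 461.3, 402.6] fl 0.16 ((0.45655643939971924, -0.16356295347213745), 0.0610806904733181)
t 11.55 pos [ 0.4569 -0.1638  0.1641] rot [-1.7992e+02  1.0000e-02 -1.9690e+01] gap 0.0262 F [-0.5  0.1 -1.6] v 0.8
xyz [ 0.0911 -0.3127  0.0196] rot [-8.000e-02 -1.000e-02 -2.849e+01]
```

View pics/w7.png

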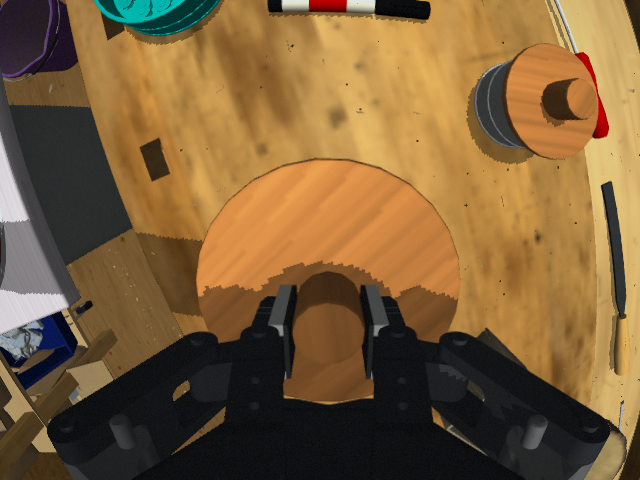

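The large lid is held, level, and centred on the TCP (measured 0.4566, -0.1636). Carrying it to the large tin.

```bash
python3 -m creep '[{"xyz":[0.004,-0.012,0],"delta_rot":[0,0,-1],"gripper":0.02},{"xyz":[0.01,-0.032,0],"delta_rot":[0,0,-3],"gripper":0.02},{"xyz":[0.016,-0.055,0],"delta_rot":[0,0,-5],"gripper":0.02},{"xyz":[0.023,-0.08,0],"delta_rot":[0,0,-7],"gripper":0.02},{"xyz":[0.031,-0.107,0],"delta_rot":[0,0,-10],"gripper":0.02},{"xyz":[0.04,-0.135,0],"delta_rot":[0,0,-12],"gripper":0.02},{"xyz":[0.048,-0.165,0],"delta_rot":[0,0,-15],"gripper":0.02},{"xyz":[0.057,-0.195,0],"delta_rot":[0,0,-18],"gripper":0.02},{"xyz":[0.065,-0.223,0],"delta_rot":[0,0,-20],"gripper":0.02},{"xyz":[0.073,-0.25,0.003],"delta_rot":[0,0,-23],"gripper":0.02},{"xyz":[0.08,-0.274,0.006],"delta_rot":[0,0,-25],"gripper":0.02},{"xyz":[0.086,-0.294,0.01],"delta_rot":[0,0,-27],"gripper":0.02},{"xyz":[0.089,-0.307,0.014],"delta_rot":[0,0,-28.5],"gripper":0.02},{"xyz":[0.091,-0.3127,0.0146],"delta_rot":[0,0,-28.5],"gripper":0.02},{"xyz":[0.091,-0.3127,0.0146],"delta_rot":[0,0,-28.5],"gripper":0.02},{"xyz":[0.091,-0.3127,0.0146],"delta_rot":[0,0,-28.5],"gripper":0.02},{"xyz":[0.091,-0.3127,0.0146],"delta_rot":[0,0,-28.5],"gripper":0.02}]'
python3 -c "
from h import *
rel(.648,.100,.084,8.8)"
```

```text
time_s: 12.97
position: [0.6474, 0.0978, 0.1501]
ee_rot: [180.0, 0.0, 8.6]
ft_force: [0.6, 0.2, -0.9]
finger_gap: 0.0264
t 12.97 pos [0.6474 0.0978 0.1501] rot [1.7999e+02 1.0000e-02 8.6500e+00] gap 0.0264 F [ 0.6  0.2 -0.9] v 0.5
xyz [ 0.0009 -0.0021  0.0661] rot [ 0.01  0.01 -0.15]
```

```bash
python3 -m creep '[{"xyz":[0.001,-0.001,0.015],"delta_rot":[0,0,0],"gripper":0.02},{"xyz":[0.001,-0.002,0.03],"delta_rot":[0,0,0],"gripper":0.02},{"xyz":[0.001,-0.002,0.045],"delta_rot":[0,0,0],"gripper":0.02},{"xyz":[0.001,-0.002,0.058],"delta_rot":[0,0,0],"gripper":0.02},{"xyz":[0.001,-0.002,0.065],"delta_rot":[0,0,0],"gripper":0.02},{"xyz":[0.001,-0.002,0.066],"delta_rot":[0,0,0],"gripper":0.02},{"xyz":[0.001,-0.002,0.066],"delta_rot":[0,0,0],"gripper":0.02},{"xyz":[0.001,-0.002,0.066],"delta_rot":[0,0,0],"gripper":0.02}]'
python3 - <<'E'
from h import *
im,d=arm.read_camera('side'); save('s8',cv2.resize(im[190:320,180:310],None,fx=4.6,fy=4.6,interpolation=cv2.INTER_CUBIC))
v,u=np.nonzero(d>0);P=deproj('side',np.stack([u,v],1),d[v,u])
near=np.hypot(P[:,0]-.648,P[:,1]-.1)<.07
for z in np.arange(.012,.1,.004):
    Q=P[near&(abs(P[:,2]-z)<.002)]
    if len(Q): print(z.round(3),len(Q),'x',Q[:,0].min().round(4),Q[:,0].max().round(4),((Q[:,0].min()+Q[:,0].max())/2).round(4),'ymax',Q[:,1].max().round(4))
rel(.648,.100,.064,8.8)
E
```

```text
time_s: 13.63
position: [0.6488, 0.0997, 0.085]
ee_rot: [180.0, -0.1, 8.6]
ft_force: [-0.1, -0.3, -0.3]
finger_gap: 0.0262
0.012 118 x 0.5931 0.6961 0.6446 ymax 0.1564
0.016 119 x 0.5934 0.6912 0.6423 ymax 0.1574
0.02 316 x 0.5936 0.7015 0.6476 ymax 0.1564
0.024 384 x 0.5925 0.7012 0.6469 ymax 0.1574
0.028 161 x 0.5934 0.7014 0.6474 ymax 0.1565
0.032 130 x 0.5934 0.7011 0.6473 ymax 0.1567
0.036 128 x 0.5935 0.7004 0.6469 ymax 0.1566
0.04 136 x 0.5935 0.6997 0.6466 ymax 0.1566
0.044 135 x 0.5935 0.6982 0.6459 ymax 0.1563
0.048 137 x 0.5928 0.702 0.6474 ymax 0.1571
0.052 106 x 0.5922 0.6987 0.6454 ymax 0.1583
0.072 64 x 0.5872 0.6932 0.6402 ymax 0.1603
0.076 218 x 0.5869 0.7085 0.6477 ymax 0.1608
0.08 1784 x 0.5874 0.7079 0.6476 ymax 0.1603
0.084 31 x 0.6348 0.66 0.6474 ymax 0.1135
0.088 44 x 0.6274 0.6654 0.6464 ymax 0.114
0.092 52 x 0.6232 0.6709 0.6471 ymax 0.1148
0.096 77 x 0.621 0.6741 0.6475 ymax 0.1151
t 13.68 pos [0.6489 0.0997 0.0852] rot [ 1.7998e+02 -1.0000e-01  8.6300e+00] gap 0.0265 F [-0.2  0.2 -0.2] v 0.3
xyz [-0.0009 -0.0004  0.0212] rot [ 0.02 -0.1  -0.17]
```

View pics/s8.png

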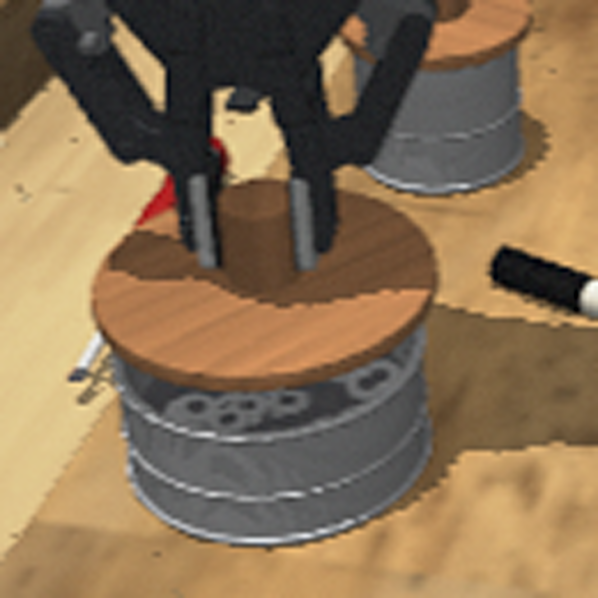

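The side crop shows the lid level over the tin. Depth data put it about 2 mm low in y, so I'll correct and lower.

```bash
python3 -m creep '[{"xyz":[0,-0.002,0.004],"delta_rot":[0,-0.1,0],"gripper":0.02},{"xyz":[0,-0.002,0.009],"delta_rot":[0,-0.1,0],"gripper":0.02},{"xyz":[0,-0.002,0.013],"delta_rot":[0,-0.1,0],"gripper":0.02},{"xyz":[0,-0.002,0.017],"delta_rot":[0,-0.1,0],"gripper":0.02},{"xyz":[0,-0.002,0.0195],"delta_rot":[0,-0.1,0],"gripper":0.02},{"xyz":[0,-0.002,0.021],"delta_rot":[0,-0.1,0],"gripper":0.02},{"xyz":[0,-0.002,0.0215],"delta_rot":[0,-0.1,0],"gripper":0.02},{"xyz":[0,-0.002,0.0215],"delta_rot":[0,-0.1,0],"gripper":0.02},{"xyz":[0,-0.002,0.0215],"delta_rot":[0,-0.1,0],"gripper":0.02}]'
```

```text
time_s: 14.43
position: [0.6483, 0.1017, 0.0641]
ee_rot: [180.0, 0.0, 8.6]
ft_force: [-2.3, -0.3, 3.5]
finger_gap: 0.0263
```

Contact at the expected height (0.064). Release and rise.

```bash
python3 -m creep '[{"xyz":[0,0,0],"delta_rot":[0,0,0],"gripper":0.035},{"xyz":[0,0,0],"delta_rot":[0,0,0],"gripper":0.05},{"xyz":[0,0,0],"delta_rot":[0,0,0],"gripper":0.07},{"xyz":[0,0,0],"delta_rot":[0,0,0],"gripper":0.085},{"xyz":[0,0,-0.01],"delta_rot":[0,0,0],"gripper":0.085},{"xyz":[0,0,-0.03],"delta_rot":[0,0,0],"gripper":0.085},{"xyz":[0,0,-0.06],"delta_rot":[0,0,0],"gripper":0.085},{"xyz":[0,0,-0.095],"delta_rot":[0,0,0],"gripper":0.085},{"xyz":[0,0,-0.12],"delta_rot":[0,0,0],"gripper":0.085},{"xyz":[0,0,-0.12],"delta_rot":[0,0,0],"gripper":0.085},{"xyz":[0,0,-0.12],"delta_rot":[0,0,0],"gripper":0.085},{"xyz":[0,0,-0.12],"delta_rot":[0,0,0],"gripper":0.085}]'
python3 - <<'E'
from h import *
im,d=arm.read_camera('side'); save('s9',cv2.resize(im[160:320,180:340],None,fx=3.7,fy=3.7,interpolation=cv2.INTER_CUBIC))
v,u=np.nonzero(d>0);P=deproj('side',np.stack([u,v],1),d[v,u])
for cx,cy,rr,zf,rim in ((.648,.1015,.065,.058,.05),(.6445,-.119,.048,.073,.065)):
    near=np.hypot(P[:,0]-cx,P[:,1]-cy)<rr
    Q=P[near&(abs(P[:,2]-zf)<.004)];A=np.c_[Q[:,:2],np.ones(len(Q))];s=np.linalg.lstsq(A,Q[:,2],rcond=None)[0]
    print('flange z',np.median(Q[:,2]).round(4),'tilt deg',np.degrees(np.hypot(s[0],s[1])).round(2),'x',(Q[:,0].min()+Q[:,0].max())/2,'ymax',Q[:,1].max())
    W=P[near&(P[:,2]>.01)&(P[:,2]<rim-.012)]; print('tin x',(np.percentile(W[:,0],.5)+np.percentile(W[:,0],99.5))/2,'ymax',np.percentile(W[:,1],99))
    Kb=P[near&(P[:,2]>zf+.008)&(P[:,2]<zf+.04)];print('knob x',(Kb[:,0].min()+Kb[:,0].max())/2,'ymax',Kb[:,1].max(),'ztop',Kb[:,2].max())
wlid('large_lid',.058,'w9')
rel(.648,.1015,.064,8.8)
E
```

```text
time_s: 15.43
position: [0.6478, 0.1017, 0.184]
ee_rot: [-180.0, 0.1, 8.6]
ft_force: [0.7, -0.7, 0.5]
finger_gap: 0.0849
flange z 0.0584 tilt deg 0.39 x 0.6469590496214335 ymax 0.16276986937056018
tin x 0.6439312220794962 ymax 0.15684382351965792
knob x 0.6469868760031174 ymax 0.11770914336165833 ztop 0.09184255502834264
flange z 0.0733 tilt deg 1.01 x 0.6437946448412937 ymax -0.07722102293825343
tin x 0.6436662863259698 ymax -0.0824137761073337
knob x 0.6435592518939699 ymax -0.10480716381603175 ztop 0.10722789154268197
0.56 [253.1, 147.0, 408.8, 301.6] top 0.09020037067749698 ((0.647317111492157, 0.10230545699596405), 0.013923732563853264)
0.56 [253.1, 147.0, 408.8, 301.6] fl 0.058 ((0.647457480430603, 0.10198717564344406), 0.061069242656230927)
t 15.58 pos [0.6474 0.1017 0.1826] rot [179.99   0.21   8.64] gap 0.0851 F [-0.3 -0.4 -0.2] v 0.3
xyz [0.001  0.0003 0.1186] rot [ 0.01  0.21 -0.16]
```

View pics/s9.png

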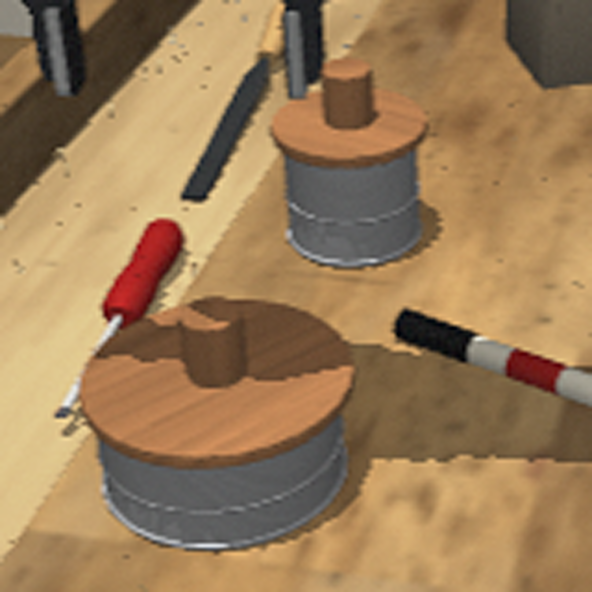

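Both lids sit flat: the large one at about (215, 380) and the small one at about (350, 125) in the crop. The gripper is clear, so I'm handing in.

```bash
python3 -c "
from station import arm
print(arm.job_done())"
```

```text
the job is handed in; nothing more can be done
None
```

Both tins are closed, each with its own lid, and the job was handed in at about 15.6 s of the 53 s limit. I gripped each lid by its knob, lowered it until it touched the rim at the expected height, then released it and moved clear. The turquoise look-alike was not touched.

| Final check (side camera, after release) | Large lid | Small lid |
|---|---|---|
| Flange top height | 58.4 mm (58 expected) | 73.3 mm (73 expected) |
| Tilt | 0.4° | 1.0° |
| Distance from tin axis | about 1 mm | about 1 mm |

- **Tins:** they stand where they were, to within the 1–2 mm the measurement can resolve.
- **Large-lid contact:** the final wrist-camera view put the large lid at (0.6475, 0.102), in agreement with the side view.
- **Camera disagreement:** the top camera read y about 3 mm lower than the side and wrist cameras, so I followed those two. After hand-in I did not look with the top camera again.
- **Large-tin outlier:** the last side-view reading of the large tin's x (0.644) was about 3 mm off the earlier ones (0.647). I put that down to the lid hiding part of the wall.

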